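# Count along the stopper rack and park the stopper in the third gap

### The arm

A 7-joint arm with a two-finger parallel gripper is mounted at the origin on a cart in front of the work surface, level with it; the furniture and walls round the work are solid. World frame = base frame: x ahead of the robot, y to its left, z up, the work surface at z = 0. Lengths are in m, angles in rad, forces in N, time in s.
With the tool pointing down it reaches from about 0.4 to 0.925 m from the base axis. Payload 5.6 kg.
Tool frame: the origin (TCP) lies on the centre line of the jaws, within the pads' length; the fingertips stand 22 mm ahead of it and the grasp point (between the pads) lies 3 mm ahead of it; z points along the fingers, y is the line along which they close (so a half turn about z gives the same grasp; the last joint's range is limited). The gripper opens to 85 mm and grips with 20 to 120 N. Pads are 22 mm wide; open, the fingers measure 114 mm over their backs; the gripper's body (76 mm by 85 mm) begins 54 mm behind the grasp point. The pads swing forward as they close: fully open they stand 13 mm farther back than shut.
Start: joints at [1.199, 0.468, -0.012, 1.603, 0.006, 1.071, -0.056], TCP at [0.21, -0.615, 0.253] pointing down, gripper open.
Joint ranges: [-2.53, 2.53], [-0.31, 2.02], [-1.57, 1.55], [0.28, 2.44], [-1.29, 4.43], [0.15, 1.84], [-2.92, 2.92]. Speed limits (rad/s): [2.57, 2.57, 3.14, 3.14, 3.14, 3.14, 3.14].

### API

Orientations are given as a rotation vector (axis times angle).
In Python, from workcell import * gives the robot as it stands.
- The arm moves only by the tool play_rows, never from a script. Its argument "motion" is a list of rows, each a list of 5 numbers: the shift along the tool's x, y, z as a fraction of full scale, then the turn about the tool's z as a fraction of full scale, then the gripper command: -1 is fully open, 1 is shut, values between are in proportion. In form: [[x, y, z, spin, claw], ...]. A call has 1 to 10 rows; each row is the pose to reach, as a shift and turn from the pose commanded when the call began, along the tool's axes at that moment; what a row does not reach only later rows make up. Full scale, the value 1, is 0.5 m for a shift and 60 degrees for a turn. A row lasts 1/10 s, in which the tool goes at most 50 mm and 8.59 degrees, less where a joint would pass 70% of its speed; a pose out of reach is approached as far as the arm can. A call with a number of a shift or a turn outside -1 to 1 is refused whole. A call with a gripper value outside its range is refused whole. The fingers move at their own pace and stop on an object; "squeeze" is the grip in N (left out, the last holds). Time passes only in rows, so rows that repeat a pose let the fingers close. It gives the time, the measured TCP pose, the force, the opening and the grip force at its end, in the units of the state.
- get_obs(): the state, without advancing time (a new reading comes with each control period).
- get_image(name): name is "side" or "top"; returns the picture (420x560x3 uint8, blue, green, red); there is no depth.
- camera_model(name): a dict with "fx", "fy", "cx", "cy" (pixels), "k1" (the pictures are not rectified: a ray, as slopes to the right and down, at radius r is drawn at 1 + k1 r^2 times it, then the intrinsics apply), "R" (3x3) and "t" (3): a world point X has camera coordinates R X + t. Camera axes: x right, y down, z forward; pixel columns grow to the right and rows downward; lengths in m; the calibration is good to about 2 mm. A picture is of the moment at which its call begins. camera_model takes no time and is no camera call.
- close_job(): hands the job in; it is judged then, once.
The state is a dict: "t": time; "joint_positions": joint angles; "dq": joint speeds; "tau": joint torques, N m; "eef_pos": TCP position; "eef_rot": TCP orientation; "force": force on the tool from outside, world axes, zero at the start; "ft_torque": the same for the moment, N m; "opening": opening from 0.0 (shut) to 1.0 (fully open); "gripper_force": force on a finger pad.
Only numpy, scipy, OpenCV 4.12 (cv2) and the standard library are available. Lean on these libraries where they do the work, as an engineer would, in place of code of your own. Each camera call takes 0.05 s, during which the arm holds its last target. There are 200 camera calls.

### The job

Find the right gap by feel: starting at the end of the rack that carries the ball knob, run a fingertip along the front ends of the dividers, touching the first, second, third and fourth divider in turn, and stop there without touching the fifth. Then push the white-footed stopper with the black plug that stands in front of the rack, upright along the worktop, into the third gap counted from the ball knob (the one between the third and fourth dividers; gaps that already hold something count too) until it stands against the back board. Only touch and push, never lifting or tipping the stopper, and leave the other things where they are.

Things in the scene. Friction and masses are not known exactly. Their poses are not given: they have to be found in the camera images.
- stopper: the bottle stopper to be pushed: round silvery-white foot (41 diameter, 21 high, sloping up) with a black ribbed plug (20 diameter) standing on it, 56 high in all, 0.06 to 0.13 kg. Stands loose in front of the rack, nearer the robot; slides on the worktop when pushed low on its foot. Origin: centre of its underside; z up.
- rack: fixed dark wooden rack, 286 long: 5 upright dividers, 4 gaps each 54 wide, open in front and on top, floored by the worktop. Back board (50 high, brass rod to 58) 38 behind the divider fronts. Origin: on the worktop, middle of the line of divider fronts. x points into the gaps, away from the robot, y left along the rack. Gap centres at y = +102, +34, -34, -102. Yaw within 0.18 rad.
- ball_knob: wooden ball, 28 in diameter, on a short brass neck, on top of one end divider of the rack, 40 behind its front; top of the ball 94 above the worktop. Fixed. It marks the end from which to count (left or right, it varies). Origin: foot of the neck, 60 above the worktop.
- flat_cap: flat wooden disc, 20 diameter x 4 thick, on top of the end divider at the other end of the rack. Fixed. Origin: centre of its underside, 60 above the worktop.
- divider_1: divider 1 of the rack, numbered from the rack's left (+y) end whatever the knob's place: fixed upright board 14 thick, 60 high, 50 long. Origin: at worktop level on the foremost point of its rounded front; axes as the rack's.
- divider_2: divider 2 of the rack, numbered from the rack's left (+y) end whatever the knob's place: fixed upright board 14 thick, 60 high, 50 long. Origin: at worktop level on the foremost point of its rounded front; axes as the rack's.
- divider_3: divider 3 of the rack, numbered from the rack's left (+y) end whatever the knob's place: fixed upright board 14 thick, 60 high, 50 long. Origin: at worktop level on the foremost point of its rounded front; axes as the rack's.
- divider_4: divider 4 of the rack, numbered from the rack's left (+y) end whatever the knob's place: fixed upright board 14 thick, 60 high, 50 long. Origin: at worktop level on the foremost point of its rounded front; axes as the rack's.
- divider_5: divider 5 of the rack, numbered from the rack's left (+y) end whatever the knob's place: fixed upright board 14 thick, 60 high, 50 long. Origin: at worktop level on the foremost point of its rounded front; axes as the rack's.
- wood_stopper: small wooden bottle stopper, 34 wide x 46 high, standing in an outer gap of the rack (first or fourth). A bystander. Origin: centre of its underside.
- cork_in_rack: wine cork, 23 diameter x 44 high, standing in the other outer gap of the rack. A bystander. Origin: centre of its underside.
- coaster: round cork coaster, 94 diameter x 9 thick, flat on the worktop to the right. A bystander. Origin: centre of its underside.
- shot_glass: clear shot glass, 48 wide x 61 high, to the right of the rack. A bystander. Origin: centre of its underside.
- jigger: steel double jigger, 47 wide x 94 high, to the left of the rack. A bystander. Origin: centre of its underside.
- metal_stopper: tall decorative bottle stopper, 55 wide x 162 high, to the left of the rack. A bystander. Origin: centre of its underside.
- matchbox: matchbox, 36 x 56 x 16, flat on the worktop far right. A bystander. Origin: centre of its underside.
Mind the look-alikes: they are no part of the job. Leave any green or yellow look-alike of the stopper alone.

How it is judged:
By the outcome, as a careful person would: the job done as asked, in the order asked, and still so for the second after the job is handed in, with the robot touching nothing.
It also fails if it takes over 72 s, if anything falls off the work surface, if the arm or the gripper's body presses on something with over 40 N, if the wrist force passes 120 N, or if a joint passes its speed limit or range.

## Working session

There is one attempt and no reset: what is moved stays moved. The work goes in short steps, Python scripts to look and compute and a tool call to move; the robot and the scene stay as the last step left them, time stands still between calls to the robot, and variables do not carry over. Pictures are saved under pics/ and viewed, at most 10 in all, crops included, and the job is handed in when it is done.

Besides the shell and the picture viewer there is one more tool, called after ">>>" by a JSON object that holds its "fn" and its "kwargs". play_rows: Moves the arm, as the interface text tells. Shift numbers are shares of 0.5 m and turn numbers shares of 60 degrees, none past 1 either way. Its arguments: {"type":"object","properties":{"motion":{"type":"array","items":{"type":"array","items":{"type":"number"}}},"squeeze":{"type":"number"}},"required":["motion"]}

```bash
mkdir -p pics
python3 - <<'E'
from workcell import *
import cv2
o=get_obs();print(o)
for n in("top","side"):
    cv2.imwrite(f"pics/{n}0.png",get_image(n));print(n,camera_model(n))
E
```

```text
{'t': 0.0, 'joint_positions': array([ 1.19901034,  0.46840009, -0.01156892,  1.60366246,  0.0060201 ,
        1.0714121 , -0.05632567]), 'dq': array([-3.51464404e-04,  6.91436751e-04,  7.81972720e-04, -1.06341370e-03,
        2.66895668e-04,  4.10559284e-05,  1.60335989e-05]), 'tau': array([-8.51615987e-04, -5.32375109e+01,  2.10113567e-02, -2.51297987e+01,
        1.14764232e-02,  7.93133659e-03,  3.67998769e-05]), 'eef_pos': array([ 0.20961851, -0.6146995 ,  0.25230735]), 'eef_rot': array([-3.09749929e+00, -5.13669310e-01,  7.21810952e-04]), 'force': array([-1.07265744,  0.1863772 ,  0.92152852]), 'ft_torque': array([-0.02276565,  0.02255206, -0.04768028]), 'gripper_force': 0.0, 'opening': 0.9995215393659863}
top {'fx': 391.2318821930955, 'fy': 391.2318821930955, 'cx': 281.3383145993834, 'cy': 204.40450495916713, 'k1': -0.08299931780692457, 'R': array([[-3.45307061e-03, -9.99857896e-01,  1.65004446e-02],
       [-9.81995077e-01,  2.73899187e-04, -1.88906308e-01],
       [ 1.88874944e-01, -1.68556622e-02, -9.81856477e-01]]), 't': array([-0.27064792,  0.52302294,  0.90486514])}
side {'fx': 423.7237971710007, 'fy': 423.7237971710007, 'cx': 276.5263213118188, 'cy': 201.55689448013135, 'k1': 0.024303182830244872, 'R': array([[ 0.94849266, -0.31640485,  0.01580019],
       [-0.19502788, -0.62248765, -0.75794014],
       [ 0.24965136,  0.71581918, -0.65213273]]), 't': array([-0.5927232 , -0.01380654,  1.16507505])}
```

View pics/top0.png

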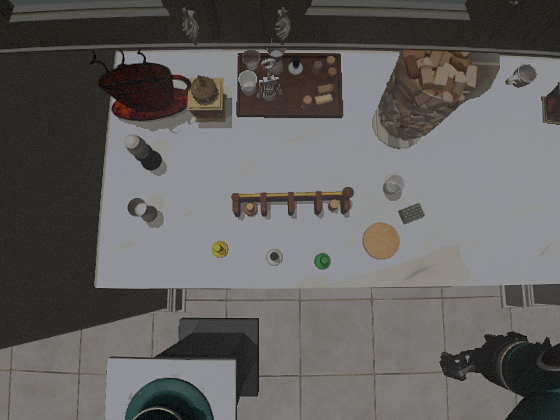

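View pics/side0.png

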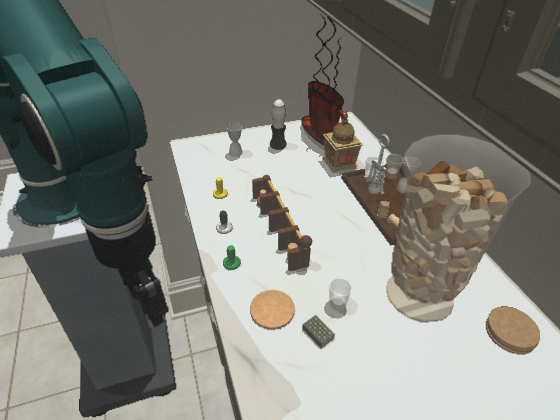

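```bash
cat > h.py <<'E'
import numpy as np, cv2
from workcell import *
def K(c): return np.array([[c['fx'],0,c['cx']],[0,c['fy'],c['cy']],[0,0,1]])
def proj(n,X):
    c=camera_model(n); return cv2.projectPoints(np.float64(X).reshape(-1,1,3),cv2.Rodrigues(c['R'])[0],c['t'],K(c),np.array([c['k1'],0,0,0]))[0][:,0]
def cast(n,uv,z):
    c=camera_model(n); p=cv2.undistortPointsIter(np.float64(uv).reshape(-1,1,2),K(c),np.array([c['k1'],0,0,0]),None,None,(3,50,1e-9))[:,0]
    d=np.c_[p,np.ones(len(p))]@c['R']; o=-c['R'].T@c['t']
    return o+d*((z-o[2])/d[:,2])[:,None]
E
python3 - <<'E'
from h import *
t=cv2.imread('pics/top0.png');s=cv2.imread('pics/side0.png')
a=cv2.resize(t[180:275,205:365],None,fx=5,fy=5,interpolation=cv2.INTER_CUBIC)
b=cv2.resize(s[165:280,200:330],None,fx=5,fy=5,interpolation=cv2.INTER_CUBIC)
cv2.imwrite('pics/ct.png',a);cv2.imwrite('pics/cs.png',b)
# dark wood mask, lower contour per column
m=(t.max(2)<95).astype(np.uint8)
low=[(u,max([v for v in range(185,225) if m[v,u]],default=0)) for u in range(228,358)]
print(low)
print(cast('top',[(275,257),(220,249),(322,261)],0.02))
E
```

```text
[(228, 0), (229, 0), (230, 0), (231, 196), (232, 199), (233, 211), (234, 213), (235, 215), (236, 216), (237, 216), (238, 217), (239, 216), (240, 215), (241, 211), (242, 210), (243, 209), (244, 211), (245, 212), (246, 214), (247, 214), (248, 215), (249, 215), (250, 215), (251, 215), (252, 215), (253, 215), (254, 214), (255, 214), (256, 213), (257, 210), (258, 201), (259, 202), (260, 202), (261, 213), (262, 215), (263, 216), (264, 216), (265, 216), (266, 215), (267, 210), (268, 209), (269, 208), (270, 204), (271, 201), (272, 201), (273, 201), (274, 201), (275, 201), (276, 201), (277, 201), (278, 201), (279, 201), (280, 201), (281, 201), (282, 201), (283, 201), (284, 201), (285, 201), (286, 201), (287, 204), (288, 214), (289, 215), (290, 215), (291, 215), (292, 215), (293, 213), (294, 211), (295, 208), (296, 201), (297, 200), (298, 200), (299, 200), (300, 200), (301, 200), (302, 200), (303, 200), (304, 200), (305, 200), (306, 200), (307, 200), (308, 200), (309, 200), (310, 200), (311, 200), (312, 200), (313, 200), (314, 213), (315, 214), (316, 214), (317, 215), (318, 214), (319, 213), (320, 212), (321, 210), (322, 202), (323, 200), (324, 200), (325, 200), (326, 200), (327, 200), (328, 208), (329, 209), (330, 210), (331, 211), (332, 211), (333, 210), (334, 210), (335, 209), (336, 208), (337, 207), (338, 200), (339, 202), (340, 208), (341, 213), (342, 213), (343, 214), (344, 214), (345, 213), (346, 212), (347, 211), (348, 210), (349, 208), (350, 197), (351, 196), (352, 195), (353, 193), (354, 0), (355, 0), (356, 0), (357, 0)]
[[ 0.39646153 -0.25607484  0.02      ]
 [ 0.41626318 -0.11986407  0.02      ]
 [ 0.38620955 -0.37220783  0.02      ]]
```

View pics/ct.png

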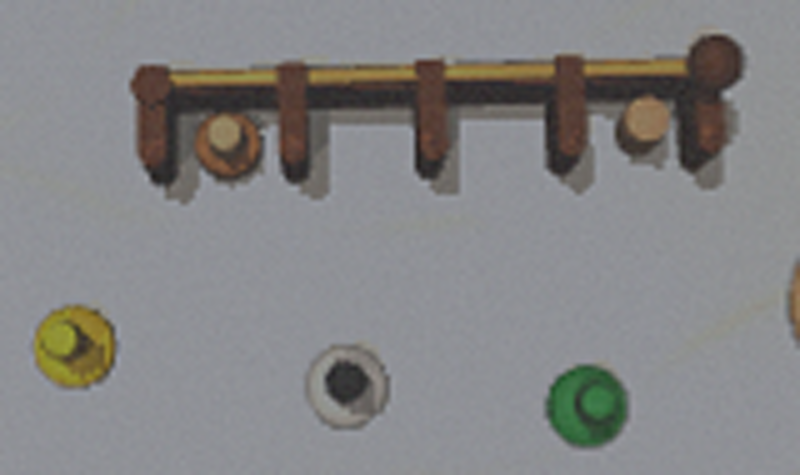

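View pics/cs.png

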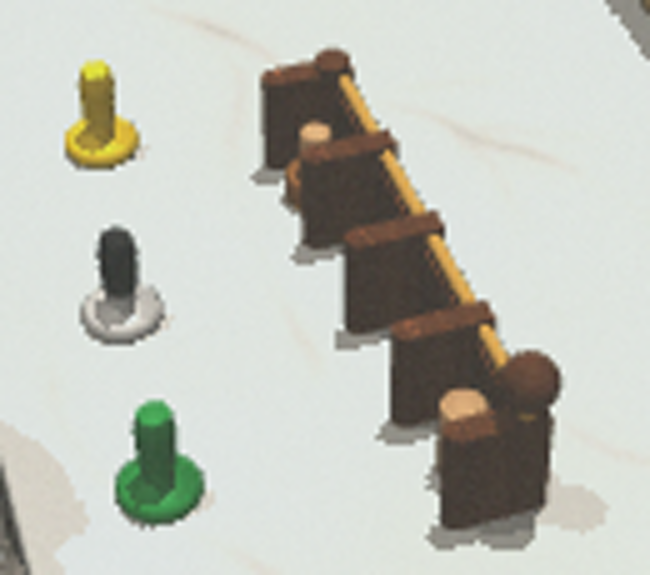

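Run:
```python
from h import *
np.set_printoptions(precision=4,suppress=True)
T=np.array([(160,183),(295,181),(430,178),(563,176),(692,170)])/5+[205,180]-.4
S=np.array([(264,167),(303,245),(345,332),(391,425),(441,527)])/5+[200,165]-.4
# divider top-face front tips (z=.06) in top view
T6=np.array([(153,166),(294,164),(430,162),(569,160),(711,151)])/5+[205,180]-.4
for n,p,z in(('top',T,0),('side',S,0),('top',T6,.06)):
    g=cast(n,p,z);print(n,z);print(g[:,:2]);print(np.linalg.norm(np.diff(g,axis=0),axis=1))
print(cast('top',np.array([(347,387)])/5+[205,180]-.4,.006),cast('side',np.array([(122,312)])/5+[200,165]-.4,.006))
# plug top
print('plug',cast('top',np.array([(346,382)])/5+[205,180]-.4,.056),cast('side',np.array([(117,235)])/5+[200,165]-.4,.056))
```

```text
top 0
[[ 0.5018 -0.1577]
 [ 0.5028 -0.2269]
 [ 0.5043 -0.2962]
 [ 0.5053 -0.3648]
 [ 0.5083 -0.4317]]
[0.0693 0.0693 0.0685 0.067 ]
side 0
[[ 0.5001 -0.163 ]
 [ 0.5022 -0.2309]
 [ 0.5036 -0.3001]
 [ 0.5055 -0.3677]
 [ 0.5072 -0.4353]]
[0.0679 0.0692 0.0677 0.0675]
top 0.06
[[ 0.5004 -0.16  ]
 [ 0.5013 -0.2281]
 [ 0.5023 -0.2938]
 [ 0.5032 -0.3612]
 [ 0.5076 -0.4306]]
[0.0681 0.0657 0.0674 0.0696]
[[ 0.3973 -0.2536  0.006 ]] [[ 0.3982 -0.258   0.006 ]]
plug [[ 0.3968 -0.2532  0.056 ]] [[ 0.3996 -0.2554  0.056 ]]
```

White-footed stopper with the black plug is at top (274,257) (world 0.398, -0.255). The look-alikes are yellow (220,249) and green (322,261). The ball knob is at the right end (348,192), so I count from the right and the target gap is between dividers at px 291 and 264.

>>> {"fn": "play_rows", "kwargs": {"motion": [[0.1,-0.03,0,0.05,1],[0.2,-0.06,0,0.1,1],[0.3,-0.09,0,0.15,1],[0.4,-0.12,0,0.2,1],[0.5,-0.16,0,0.25,1],[0.592,-0.185,0,0.29,1],[0.592,-0.185,0.1,0.29,1],[0.592,-0.185,0.2,0.29,1],[0.592,-0.185,0.3,0.29,1],[0.592,-0.185,0.3,0.29,1]]}}

```text
t: 1.1
eef_pos: [0.456, -0.4282, 0.0957]
eef_rot: [-3.131, -0.04, 0.018]
force: [-0.3, -0.3, 0.5]
opening: -0.001
gripper_force: 0.0
```

>>> {"fn": "play_rows", "kwargs": {"motion": [[0,0,0.03,0,1],[0,0,0.07,0,1],[0,0,0.07,0,1],[0,0,0.07,0,1],[0,0,0.07,0,1]]}}

```text
t: 1.6
eef_pos: [0.4612, -0.4332, 0.0706]
eef_rot: [3.139, 0.039, 0.004]
force: [-0.1, -0.9, -0.2]
opening: 0.003
gripper_force: 0.0
```

Run:
```python
from h import *
t=get_image('top');s=get_image('side');o=get_obs();print(o['eef_pos'],o['eef_rot'],o['force'])
a=cv2.resize(t[150:270,200:360],None,fx=4,fy=4);b=cv2.resize(s[165:285,200:330],None,fx=4,fy=4)
im=np.zeros((480,640+520,3),np.uint8);im[:,:640]=a;im[:,640:]=b
cv2.imwrite('pics/m1.png',cv2.resize(im,(800,331)))
```

```text
[ 0.46089759 -0.43288086  0.07009054] [3.13937554 0.03904135 0.00341812] [ 0.39644932 -0.32475057  0.26974619]
```

View pics/m1.png

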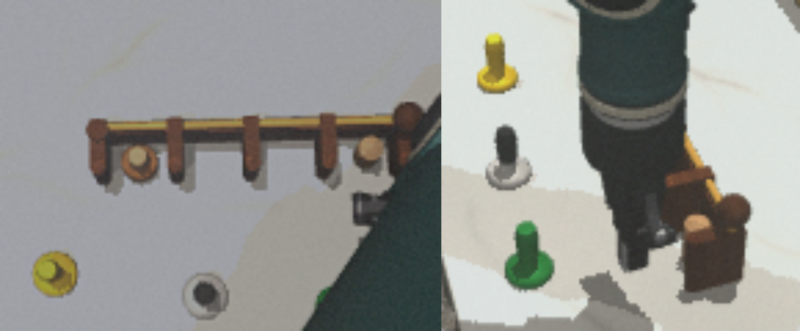

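The view shows the closed fingertips at about (370,208) in the left crop, in front of the knob-end divider and clear of everything. Next I creep forward to touch it.

>>> {"fn": "play_rows", "kwargs": {"motion": [[0.02,0,0.016,0,1],[0.04,0,0.016,0,1],[0.05,0,0.016,0,1],[0.056,0,0.016,0,1],[0.056,0,0.016,0,1]]}}

```text
t: 2.2
eef_pos: [0.4889, -0.4311, 0.0602]
eef_rot: [3.141, 0.041, 0.0]
force: [-0.2, 0.0, 0.6]
opening: -0.0
gripper_force: 0.0
```

>>> {"fn": "play_rows", "kwargs": {"motion": [[0.004,0,0,0,1],[0.008,0,0,0,1],[0.008,0,0,0,1]]}}

```text
t: 2.5
eef_pos: [0.4923, -0.4313, 0.0604]
eef_rot: [3.141, 0.039, 0.0]
force: [1.0, -0.1, -0.6]
opening: -0.003
gripper_force: 0.0
```

>>> {"fn": "play_rows", "kwargs": {"motion": [[0.004,0,0,0,1],[0.008,0,0,0,1],[0.008,0,0,0,1]]}}

```text
t: 2.8
eef_pos: [0.4962, -0.4313, 0.0603]
eef_rot: [3.141, 0.039, -0.0]
force: [-0.4, -0.2, -0.5]
opening: 0.0
gripper_force: 0.0
```

>>> {"fn": "play_rows", "kwargs": {"motion": [[0.003,0,0,0,1],[0.006,0,0,0,1],[0.006,0,0,0,1]]}}

```text
t: 3.1
eef_pos: [0.4965, -0.4313, 0.0602]
eef_rot: [-3.14, -0.038, 0.008]
force: [-8.2, 2.1, 6.1]
opening: 0.001
gripper_force: 3.7
```

>>> {"fn": "play_rows", "kwargs": {"motion": [[0.003,0,0,0,1],[0.004,0,0,0,1],[0.004,0,0,0,1]]}}

```text
t: 3.4
eef_pos: [0.4966, -0.4313, 0.0602]
eef_rot: [-3.139, -0.036, 0.013]
force: [-11.5, 2.5, 10.0]
opening: -0.003
gripper_force: 5.9
```

Touch on the first divider is confirmed (-11 N at the predicted spot). Moving to the second.

>>> {"fn": "play_rows", "kwargs": {"motion": [[-0.03,0,0,0,1],[-0.03,-0.05,0,0,1],[-0.03,-0.1,0,0,1],[-0.03,-0.136,0,0,1],[-0.03,-0.136,0,0,1],[-0.02,-0.136,0,0,1],[-0.012,-0.136,0,0,1],[-0.006,-0.136,0,0,1],[-0.001,-0.136,0,0,1],[-0.001,-0.136,0,0,1]]}}

```text
t: 4.4
eef_pos: [0.4949, -0.3647, 0.06]
eef_rot: [-3.14, -0.035, 0.012]
force: [-9.9, 0.7, 9.8]
opening: 0.001
gripper_force: 5.4
```

>>> {"fn": "play_rows", "kwargs": {"motion": [[-0.03,0,0,0,1],[-0.03,-0.05,0,0,1],[-0.03,-0.1,0,0,1],[-0.03,-0.136,0,0,1],[-0.03,-0.136,0,0,1],[-0.02,-0.136,0,0,1],[-0.012,-0.136,0,0,1],[-0.006,-0.136,0,0,1],[-0.001,-0.136,0,0,1],[-0.001,-0.136,0,0,1]]}}

```text
t: 5.4
eef_pos: [0.4932, -0.2966, 0.0599]
eef_rot: [-3.141, -0.035, 0.011]
force: [-9.1, -0.3, 7.8]
opening: 0.0
gripper_force: 4.8
```

>>> {"fn": "play_rows", "kwargs": {"motion": [[-0.03,0,0,0,1],[-0.03,-0.05,0,0,1],[-0.03,-0.1,0,0,1],[-0.03,-0.136,0,0,1],[-0.03,-0.136,0,0,1],[-0.02,-0.136,0,0,1],[-0.012,-0.136,0,0,1],[-0.006,-0.136,0,0,1],[-0.001,-0.136,0,0,1],[-0.001,-0.136,0,0,1]]}}

```text
t: 6.4
eef_pos: [0.4914, -0.2286, 0.0598]
eef_rot: [-3.141, -0.036, 0.01]
force: [-8.7, -1.0, 6.5]
opening: 0.001
gripper_force: 4.1
```

All four touched. Backing off, rising and going behind the stopper.

>>> {"fn": "play_rows", "kwargs": {"motion": [[-0.03,0,0,0,1],[-0.04,0,-0.06,0,1],[-0.04,0,-0.14,0,1],[-0.1,0.02,-0.2,0,0.58],[-0.18,0.044,-0.2,0,0.58],[-0.26,0.044,-0.2,0,0.58],[-0.312,0.044,-0.2,0,0.58],[-0.312,0.044,-0.15,0,0.58],[-0.312,0.044,-0.1,0,0.58],[-0.312,0.044,-0.1,0,0.58]]}}

```text
t: 7.4
eef_pos: [0.3376, -0.2528, 0.1084]
eef_rot: [-3.139, -0.037, 0.006]
force: [0.4, 0.6, 0.8]
opening: 0.211
gripper_force: 0.0
```

>>> {"fn": "play_rows", "kwargs": {"motion": [[0,0,0.03,0,0.58],[0,0,0.06,0,0.58],[0,0,0.06,0,0.58],[0,0,0.06,0,0.58]]}}

```text
t: 7.8
eef_pos: [0.3396, -0.2535, 0.0809]
eef_rot: [3.141, 0.039, 0.001]
force: [-0.5, 0.6, -0.7]
opening: 0.21
gripper_force: 0.0
```

Run:
```python
from h import *
t=get_image('top');s=get_image('side');o=get_obs();print(o['eef_pos'],o['eef_rot'],o['force'],o['opening'])
a=cv2.resize(t[180:280,205:345],None,fx=4,fy=4);b=cv2.resize(s[180:280,180:280],None,fx=4,fy=4)
cv2.imwrite('pics/m2.png',cv2.resize(np.hstack([a,b]),(800,333)))
```

```text
[ 0.33981569 -0.25357637  0.08123822] [3.14033895e+00 3.91979283e-02 2.19396255e-03] [ 0.80917323  0.32638927 -0.04918107] 0.2076232317992033
```

View pics/m2.png

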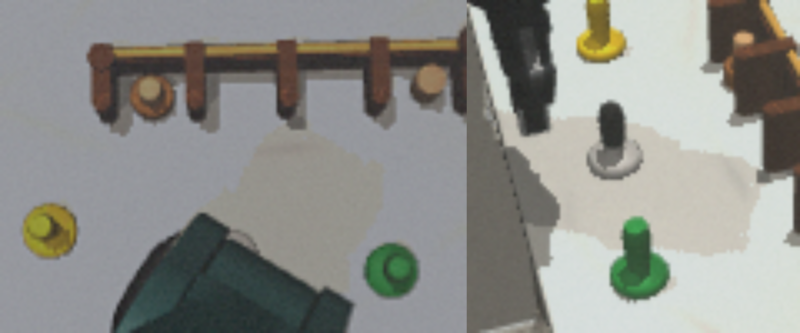

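Fingers at side-crop (535,125) are behind the stopper (613,155), clear of it. Lowering, then gentle contact.

>>> {"fn": "play_rows", "kwargs": {"motion": [[0,0.002,0.04,0,0.58],[0,0.002,0.08,0,0.58],[0,0.002,0.096,0,0.58],[0,0.002,0.104,0,0.58],[0,0.002,0.104,0,0.58],[0.01,0.002,0.104,0,0.58],[0.02,0.002,0.104,0,0.58],[0.024,0.002,0.104,0,0.58],[0.024,0.002,0.104,0,0.58]]}}

```text
t: 8.8
eef_pos: [0.352, -0.2538, 0.0286]
eef_rot: [3.141, 0.04, 0.002]
force: [-0.2, -0.3, -0.6]
opening: 0.207
gripper_force: 0.0
```

Run:
```python
from h import *
s=get_image('side');o=get_obs();print(o['eef_pos'],o['eef_rot'],o['force'],o['opening'])
cv2.imwrite('pics/m3.png',cv2.resize(s[180:260,180:280],None,fx=6,fy=6,interpolation=cv2.INTER_CUBIC))
```

```text
[ 0.35147766 -0.25379701  0.02849908] [3.14102512e+00 3.98803455e-02 6.31176179e-04] [-0.24269666 -0.36063519  1.0177392 ] 0.21199101985601343
```

View pics/m3.png

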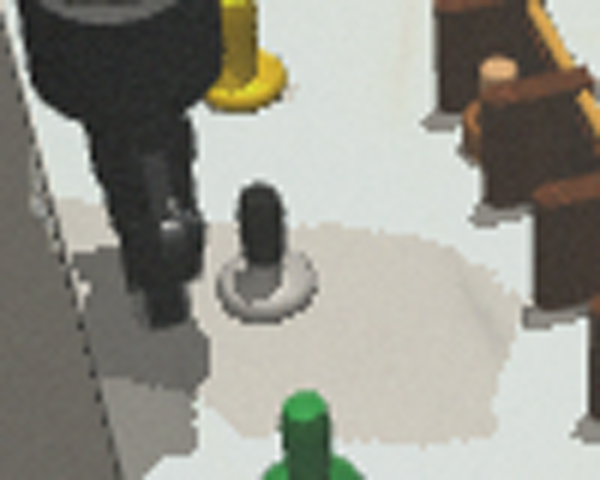

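Fingertips sit at (165,310) in the crop, a few mm above the worktop and behind the foot rim (220,285). Now the slow push, easing to the gap line.

>>> {"fn": "play_rows", "kwargs": {"motion": [[0.012,0.001,0,0,0.58],[0.024,0.001,0,0,0.58],[0.032,0.001,0,0,0.58],[0.04,0.002,0,0,0.58],[0.05,0.003,0,0,0.58],[0.06,0.004,0,0,0.58],[0.07,0.005,0,0,0.58],[0.08,0.006,0,0,0.58],[0.09,0.007,0,0,0.58],[0.1,0.008,0,0,0.58]]}}

```text
t: 9.85
eef_pos: [0.4016, -0.2565, 0.0282]
eef_rot: [-3.141, -0.039, 0.0]
force: [-0.3, -0.0, 0.0]
opening: 0.208
gripper_force: 0.2
```

>>> {"fn": "play_rows", "kwargs": {"motion": [[0.01,0.001,0,0,0.58],[0.02,0.002,0,0,0.58],[0.03,0.004,0,0,0.58],[0.04,0.006,0,0,0.58],[0.05,0.008,0,0,0.58],[0.06,0.01,0,0,0.58],[0.068,0.011,0,0,0.58],[0.074,0.012,0,0,0.58],[0.08,0.012,0,0,0.58],[0.08,0.012,0,0,0.58]]}}

```text
t: 10.85
eef_pos: [0.4419, -0.2615, 0.0283]
eef_rot: [3.141, 0.04, 0.001]
force: [-0.3, -0.1, -0.6]
opening: 0.208
gripper_force: 0.0
```

Run:
```python
from h import *
t=get_image('top');s=get_image('side');o=get_obs();print(o['eef_pos'],o['eef_rot'],o['force'],o['opening'])
a=cv2.resize(t[180:280,225:325],None,fx=4,fy=4,interpolation=cv2.INTER_CUBIC);b=cv2.resize(s[175:275,200:300],None,fx=4,fy=4,interpolation=cv2.INTER_CUBIC)
cv2.imwrite('pics/m4.png',np.hstack([a,b]))
```

```text
[ 0.44146236 -0.26150422  0.02829641] [3.14121134e+00 3.94578450e-02 3.41212644e-04] [ 0.39556553  1.08311414 -0.28895199] 0.21073773096611173
```

View pics/m4.png

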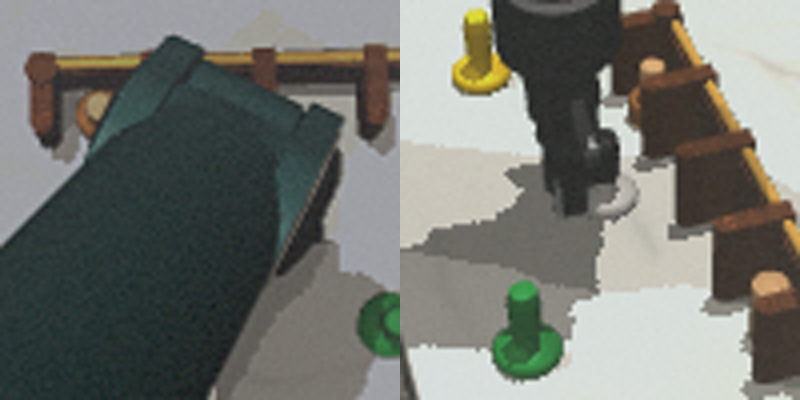

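The stopper rides in front of the fingers (foot at right-crop (620,195)), upright and lined up with the gap. Pushing in, then creeping to the back board.

>>> {"fn": "play_rows", "kwargs": {"motion": [[0.01,0,0,0,0.58],[0.02,0,0,0,0.58],[0.03,0,0,0,0.58],[0.04,0,0,0,0.58],[0.05,0,0,0,0.58],[0.06,0,0,0,0.58],[0.07,0,0,0,0.58],[0.078,0,0,0,0.58],[0.084,0,0,0,0.58],[0.084,0,0,0,0.58]]}}

```text
t: 11.95
eef_pos: [0.4839, -0.2604, 0.0283]
eef_rot: [3.141, 0.04, 0.001]
force: [-0.2, 0.8, -0.7]
opening: 0.209
gripper_force: 0.0
```

>>> {"fn": "play_rows", "kwargs": {"motion": [[0.004,0,0,0,0.58],[0.008,0,0,0,0.58],[0.008,0,0,0,0.58]]}}

```text
t: 12.25
eef_pos: [0.4876, -0.2604, 0.0283]
eef_rot: [3.141, 0.04, 0.0]
force: [-0.8, 0.2, 0.0]
opening: 0.213
gripper_force: 0.1
```

>>> {"fn": "play_rows", "kwargs": {"motion": [[0.004,0,0,0,0.58],[0.006,0,0,0,0.58],[0.006,0,0,0,0.58]]}}

```text
t: 12.55
eef_pos: [0.4895, -0.2603, 0.0281]
eef_rot: [-3.141, -0.039, 0.003]
force: [-4.4, -0.1, 0.9]
opening: 0.21
gripper_force: 0.5
```

>>> {"fn": "play_rows", "kwargs": {"motion": [[0.002,0,0,0,0.58],[0.003,0,0,0,0.58],[0.003,0,0,0,0.58]]}}

```text
t: 12.85
eef_pos: [0.4895, -0.2603, 0.0279]
eef_rot: [-3.14, -0.038, 0.007]
force: [-7.2, -0.1, 5.1]
opening: 0.211
gripper_force: 0.9
```

>>> {"fn": "play_rows", "kwargs": {"motion": [[-0.02,0,0,0,0.58],[-0.06,0,0,0,0.58],[-0.12,0,0,0,0.58],[-0.12,0,-0.1,0,0.58],[-0.12,0,-0.2,0,0.58],[-0.12,0,-0.3,0,0.58],[-0.2,0.1,-0.4,0,0.58],[-0.2,0.2,-0.4,0,0.58],[-0.2,0.3,-0.4,0,0.58],[-0.2,0.4,-0.4,0,0.58]]}}

```text
t: 13.85
eef_pos: [0.3969, -0.4425, 0.2297]
eef_rot: [3.138, 0.04, 0.006]
force: [0.8, -0.4, 0.0]
opening: 0.212
gripper_force: 0.0
```

>>> {"fn": "play_rows", "kwargs": {"motion": [[0,0.1,0,0,0.58],[0,0.2,0,0,0.58],[0,0.2,0,0,0.58],[0,0.2,0,0,0.58],[0,0.2,0,0,0.58]]}}

```text
t: 14.35
eef_pos: [0.3999, -0.539, 0.2275]
eef_rot: [-3.14, -0.041, -0.001]
force: [0.5, 1.5, 0.5]
opening: 0.209
gripper_force: 0.0
```

Run:
```python
from h import *
t=get_image('top');s=get_image('side');o=get_obs();print(o['eef_pos'],o['force'],o['t'])
a=cv2.resize(t[180:280,225:325],None,fx=4,fy=4,interpolation=cv2.INTER_CUBIC);b=cv2.resize(s[175:275,200:300],None,fx=4,fy=4,interpolation=cv2.INTER_CUBIC)
cv2.imwrite('pics/m5.png',np.hstack([a,b]))
print('expected px of foot centre, final:',proj('top',[[.52,-.2605,.006]]),'plug top',proj('top',[[.52,-.2605,.056]]))
```

```text
[ 0.40020044 -0.53875467  0.22800591] [-0.0552618  -0.71184974 -0.84807967] 14.45
expected px of foot centre, final: [[276.69731516 208.7717608 ]] plug top [[276.79693061 205.11730792]]
```

View pics/m5.png

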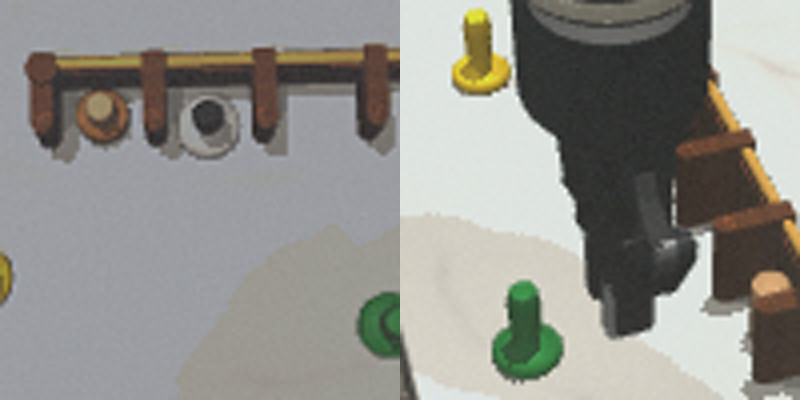

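The top crop shows the stopper upright in the third gap from the knob (foot at (209,127)), but its front rim protrudes further past the divider fronts than it should. It looks a few mm short, so I clear the arm and measure.

>>> {"fn": "play_rows", "kwargs": {"motion": [[-0.1,0,-0.05,0,1],[-0.2,0.05,-0.1,0,1],[-0.3,0.1,-0.1,0,1],[-0.38,0.1,-0.1,0,1],[-0.38,0.1,-0.1,0,1]]}}

```text
t: 14.95
eef_pos: [0.2032, -0.5964, 0.2791]
eef_rot: [3.139, 0.026, -0.004]
force: [0.7, -0.9, -0.5]
opening: -0.003
gripper_force: 0.0
```

Run:
```python
from h import *
np.set_printoptions(precision=4,suppress=True)
t=get_image('top');s=get_image('side');o=get_obs();print(o['eef_pos'],o['t'])
a=cv2.resize(t[185:235,255:305],None,fx=8,fy=8,interpolation=cv2.INTER_CUBIC);b=cv2.resize(s[185:235,245:295],None,fx=8,fy=8,interpolation=cv2.INTER_CUBIC)
# predicted foot-outline (r=20.5 at z=8mm) if against board, cyan dot centres
def dots(im,n,u0,v0,P,col):
    for u,v in proj(n,P): cv2.circle(im,(int((u-u0+.5)*8),int((v-v0+.5)*8)),1,col,-1)
th=np.linspace(0,2*np.pi,40)
for n,im,u0,v0 in(('top',a,255,185),('side',b,245,185)):
    dots(im,n,u0,v0,np.c_[.52+.0205*np.cos(th),-.2605+.0205*np.sin(th),0*th+.006],(255,255,0))
    dots(im,n,u0,v0,[[.5405,y,0] for y in np.linspace(-.285,-.235,15)],(0,0,255))
cv2.imwrite('pics/m6.png',np.hstack([a,b]))
```

```text
[ 0.2084 -0.5951  0.2786] 15.05
```

View pics/m6.png

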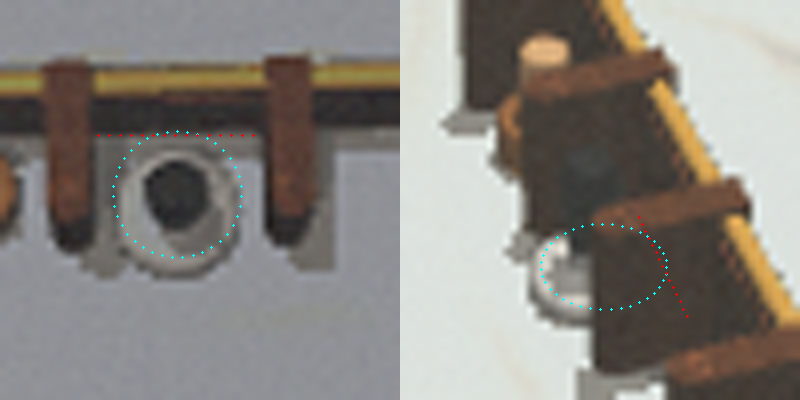

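By the overlay the foot is centred in the gap laterally but about 5 mm short of the board (rear rim at crop y≈150, board line at 134); the part-open fingers must have stopped on the dividers. Finishing the push with the fingers shut.

>>> {"fn": "play_rows", "kwargs": {"motion": [[0.06,-0.08,0,0,1],[0.12,-0.16,0,0,1],[0.18,-0.25,0,0,1],[0.25,-0.34,0,0,1],[0.31,-0.43,0,0,1],[0.37,-0.52,0,0,1],[0.43,-0.6,0.1,0,1],[0.46,-0.654,0.2,0,1],[0.46,-0.654,0.3,0,1],[0.46,-0.654,0.3,0,1]]}}

```text
t: 16.05
eef_pos: [0.4342, -0.2573, 0.1259]
eef_rot: [-3.139, -0.051, -0.001]
force: [-0.0, -0.2, 0.4]
opening: 0.001
gripper_force: 0.0
```

>>> {"fn": "play_rows", "kwargs": {"motion": [[0,0,0.05,0,1],[0,0,0.05,0,1],[0,0,0.05,0,1]]}}

```text
t: 16.35
eef_pos: [0.4335, -0.2609, 0.1031]
eef_rot: [-3.141, -0.044, -0.001]
force: [-1.2, -0.2, 0.4]
opening: -0.004
gripper_force: 0.0
```

>>> {"fn": "play_rows", "kwargs": {"motion": [[0,0.002,0.05,0,1],[0,0.002,0.1,0,1],[0,0.002,0.14,0,1],[0,0.002,0.149,0,1],[0,0.002,0.149,0,1],[0.03,0.002,0.149,0,1],[0.06,0.002,0.149,0,1],[0.08,0.002,0.149,0,1],[0.09,0.002,0.149,0,1],[0.09,0.002,0.149,0,1]]}}

```text
t: 17.35
eef_pos: [0.4786, -0.262, 0.0287]
eef_rot: [3.141, 0.041, 0.002]
force: [-0.7, 0.2, -0.3]
opening: 0.002
gripper_force: 0.0
```

>>> {"fn": "play_rows", "kwargs": {"motion": [[0.004,0,0,0,1],[0.008,0,0,0,1],[0.012,0,0,0,1],[0.014,0,0,0,1],[0.014,0,0,0,1]]}}

```text
t: 17.85
eef_pos: [0.4844, -0.262, 0.0281]
eef_rot: [-3.141, -0.039, 0.0]
force: [-0.2, -1.2, -0.3]
opening: 0.001
gripper_force: 0.0
```

>>> {"fn": "play_rows", "kwargs": {"motion": [[0.003,0,0,0,1],[0.006,0,0,0,1],[0.006,0,0,0,1]]}}

```text
t: 18.15
eef_pos: [0.4875, -0.2619, 0.0282]
eef_rot: [3.141, 0.039, -0.0]
force: [0.0, -0.1, -0.3]
opening: -0.004
gripper_force: 0.1
```

>>> {"fn": "play_rows", "kwargs": {"motion": [[0.003,0,0,0,1],[0.006,0,0,0,1],[0.006,0,0,0,1]]}}

```text
t: 18.45
eef_pos: [0.4906, -0.2618, 0.0282]
eef_rot: [3.141, 0.04, 0.0]
force: [-0.3, -0.1, 0.5]
opening: 0.002
gripper_force: 0.1
```

>>> {"fn": "play_rows", "kwargs": {"motion": [[0.003,0,0,0,1],[0.005,0,0,0,1],[0.005,0,0,0,1]]}}

```text
t: 18.75
eef_pos: [0.491, -0.2618, 0.0279]
eef_rot: [-3.141, -0.038, 0.006]
force: [-5.3, -0.2, 3.7]
opening: 0.001
gripper_force: 0.7
```

>>> {"fn": "play_rows", "kwargs": {"motion": [[-0.02,0,0,0,1],[-0.06,0,0,0,1],[-0.12,0,0,0,1],[-0.12,0,-0.1,0,1],[-0.12,0,-0.2,0,1],[-0.12,0,-0.3,0,1],[-0.2,0.1,-0.4,0,1],[-0.24,0.2,-0.4,0,1],[-0.3,0.3,-0.4,0,1],[-0.36,0.4,-0.45,0,1]]}}

```text
t: 19.75
eef_pos: [0.3397, -0.4254, 0.2393]
eef_rot: [3.141, 0.04, 0.0]
force: [1.4, -1.8, -0.4]
opening: 0.001
gripper_force: 0.0
```

>>> {"fn": "play_rows", "kwargs": {"motion": [[-0.05,0.1,0,0,1],[-0.1,0.2,0,0,1],[-0.12,0.25,0,0,1],[-0.12,0.25,0,0,1],[-0.12,0.25,0,0,1]]}}

```text
t: 20.25
eef_pos: [0.2835, -0.5511, 0.2386]
eef_rot: [-3.141, -0.036, -0.0]
force: [1.4, 0.7, -0.8]
opening: 0.002
gripper_force: 0.0
```

```bash
cat > m.py <<'E'
from h import *
np.set_printoptions(precision=4,suppress=True)
o=get_obs();print(o['eef_pos'],o['force'],o['t'])
t=np.mean([get_image('top').astype(float) for _ in range(3)],0)
t=t.astype(np.uint8);s=get_image('side');cv2.imwrite('pics/last.png',t)
old=cv2.imread('pics/m6.png')[:,:400];old=cv2.resize(old,(50,50),interpolation=cv2.INTER_AREA)
for nm,c in(('old',old),('new',t[185:235,255:305])):
    g=c.max(2); print(nm,'col profile u=277 v=195..225',g[10:40,21:24].mean(1).astype(int))
    m=((g<70)&(np.arange(50)[None]>14)&(np.arange(50)[None]<31)&(np.arange(50)[:,None]>17)).astype(np.uint8)
    n,l,st,ce=cv2.connectedComponentsWithStats(m)
    for i in range(1,n):
        if st[i,4]>15:
            p=ce[i]+[255,185];print(st[i],p,cast('top',p,.05))
# foot bright rim: front edge of foot
E
python3 m.py
```

```text
[ 0.2835 -0.5511  0.2386] [ 1.4067  0.6666 -0.7953] 20.25
old col profile u=277 v=195..225 [141  88  77  50  47  48  77 110 107 128  64  50  54  53  53  53  46  48
  68 111 111 120 146 123  97 148 152 149 150 149]
[18 20  8  9 50] [276.5  208.82] [[ 0.5119 -0.2598  0.05  ]]
new col profile u=277 v=195..225 [147  85  81  50  50  50  60  88  67  53  55  56  57  57  48  47  62 118
 111 110 132 137  96 156 153 152 153 153 152 153]
[18 18  8  9 52] [276.75   206.9231] [[ 0.5166 -0.2604  0.05  ]]
```

Run:
```python
from h import *
from scipy.optimize import least_squares
np.set_printoptions(precision=4,suppress=True)
t=np.mean([get_image('top').astype(float).max(2) for _ in range(8)],0)
def edge(u,v0):  # lowest crossing going up from clean bg, half-contrast
    bg=np.median(t[222:232,u]); c=t[:,u]; v=v0
    while c[v]>bg-22: v-=1
    return u, v+(bg-22-c[v])/(c[v+1]-c[v])
F=np.array([edge(u,224) for u in range(269,286)])
print(F[:,1])
G=cast('top',F,.006)[:,:2]
r=least_squares(lambda p:np.hypot(G[:,0]-p[0],G[:,1]-p[1])-.0205,[.52,-.26],loss='soft_l1',f_scale=.001)
print('foot',r.x,r.fun)
for lo,hi in((234,240),(260,267),(287,293),(313,319),(339,346)):
    e=np.array([edge(u,221) for u in range(lo,hi)]);print(e[:,1],cast('top',e[:,:],0)[:,0].min())
```

```text
[219.3    218.2562 215.427  216.4876 216.4681 216.9    217.6302 217.5507
 217.5307 217.5876 217.5706 217.3674 217.295  215.4625 214.5549 214.2482
 204.3229]
foot [ 0.5171 -0.2608] [ 0.011   0.0073  0.0002  0.0006 -0.0008 -0.0009  0.0001 -0.0005 -0.0007
 -0.0003  0.0002  0.0005  0.0014 -0.0009 -0.0006  0.001   0.005 ]
[214.5284 216.5686 217.0099 217.0419 219.4149 219.3844] 0.4934218003619387
[210.0089 214.6336 216.2126 216.6395 216.6878 218.4204 218.442 ] 0.4959110815750357
[205.1713 214.5947 215.6469 215.7215 217.4232 218.3582] 0.49607164061306874
[203.4773 213.6602 214.6586 215.2678 216.3535 216.4219] 0.5010272873175168
[205.1868 211.5591 213.6443 214.3232 214.7463 216.5336 217.3619] 0.4984709458094082
```

The estimate is 0–1.7 mm short. I'll do one more gentle push with the tip 4 mm higher, so any wider part of the finger clears the dividers.

>>> {"fn": "play_rows", "kwargs": {"motion": [[0.03,-0.06,0,0,1],[0.06,-0.13,0,0,1],[0.1,-0.2,0,0,1],[0.14,-0.28,0,0,1],[0.18,-0.36,0,0,1],[0.22,-0.44,0,0,1],[0.26,-0.52,0.05,0,1],[0.3,-0.571,0.14,0,1],[0.3,-0.571,0.24,0,1],[0.3,-0.571,0.24,0,1]]}}

```text
t: 21.85
eef_pos: [0.4244, -0.2585, 0.1145]
eef_rot: [-3.136, -0.044, 0.014]
force: [-0.7, 0.1, -0.5]
opening: 0.002
gripper_force: 0.0
```

>>> {"fn": "play_rows", "kwargs": {"motion": [[0,0,0.05,0,1],[0,0,0.05,0,1],[0,0,0.05,0,1]]}}

```text
t: 22.15
eef_pos: [0.4273, -0.2627, 0.0955]
eef_rot: [3.14, 0.037, 0.001]
force: [1.1, -0.2, 0.5]
opening: 0.003
gripper_force: 0.0
```

>>> {"fn": "play_rows", "kwargs": {"motion": [[0,0,0.05,0,1],[0,0,0.1,0,1],[0,0,0.124,0,1],[0,0,0.124,0,1],[0.04,0,0.124,0,1],[0.07,0,0.124,0,1],[0.09,0,0.124,0,1],[0.106,0,0.124,0,1],[0.116,0,0.124,0,1],[0.116,0,0.124,0,1]]}}

```text
t: 23.15
eef_pos: [0.4856, -0.2601, 0.0325]
eef_rot: [3.141, 0.04, 0.001]
force: [-0.2, 0.5, 0.2]
opening: -0.003
gripper_force: 0.0
```

>>> {"fn": "play_rows", "kwargs": {"motion": [[0.003,0,0,0,1],[0.006,0,0,0,1],[0.008,0,0,0,1],[0.008,0,0,0,1]]}}

```text
t: 23.55
eef_pos: [0.489, -0.2601, 0.0321]
eef_rot: [-3.141, -0.039, 0.0]
force: [-0.1, -0.4, -0.4]
opening: -0.005
gripper_force: 0.0
```

>>> {"fn": "play_rows", "kwargs": {"motion": [[0.002,0,0,0,1],[0.003,0,0,0,1],[0.003,0,0,0,1]]}}

```text
t: 23.85
eef_pos: [0.4907, -0.26, 0.0321]
eef_rot: [3.141, 0.039, 0.0]
force: [0.0, -0.7, -0.7]
opening: -0.0
gripper_force: 0.0
```

>>> {"fn": "play_rows", "kwargs": {"motion": [[0.002,0,0,0,1],[0.003,0,0,0,1],[0.003,0,0,0,1]]}}

```text
t: 24.15
eef_pos: [0.4911, -0.2599, 0.0319]
eef_rot: [-3.141, -0.039, 0.003]
force: [-4.4, 0.3, 1.5]
opening: 0.002
gripper_force: 0.0
```

>>> {"fn": "play_rows", "kwargs": {"motion": [[0.002,0,0,0,1],[0.003,0,0,0,1],[0.003,0,0,0,1]]}}

```text
t: 24.45
eef_pos: [0.4912, -0.2599, 0.0316]
eef_rot: [-3.14, -0.039, 0.008]
force: [-8.0, -0.1, 3.4]
opening: -0.0
gripper_force: 0.0
```

The stop at the same x with no pad load suggests the finger's wide part meets the dividers. Spinning the tool 15° lets it enter the gap a little, so I can confirm contact with the board.

>>> {"fn": "play_rows", "kwargs": {"motion": [[-0.03,0,0,0,1],[-0.06,0,0,0,1],[-0.06,0,0.004,0.12,1],[-0.06,0,0.007,0.25,1],[-0.06,0,0.007,0.25,1],[-0.06,0,0.007,0.25,1],[-0.06,0,0.007,0.25,1]]}}

```text
t: 25.15
eef_pos: [0.4641, -0.2606, 0.0288]
eef_rot: [3.12, -0.367, 0.001]
force: [-0.1, 1.1, 0.4]
opening: 0.002
gripper_force: 0.0
```

>>> {"fn": "play_rows", "kwargs": {"motion": [[0.012,-0.003,0,0,1],[0.024,-0.006,0,0,1],[0.034,-0.009,0,0,1],[0.042,-0.011,0,0,1],[0.046,-0.012,0,0,1],[0.046,-0.012,0,0,1]]}}

```text
t: 25.75
eef_pos: [0.4831, -0.2605, 0.0277]
eef_rot: [-3.119, 0.371, 0.014]
force: [-10.4, -2.1, 2.1]
opening: -0.002
gripper_force: 0.0
```

>>> {"fn": "play_rows", "kwargs": {"motion": [[0.002,-0.0005,0,0,1],[0.004,-0.001,0,0,1],[0.004,-0.001,0,0,1]]}}

```text
t: 26.05
eef_pos: [0.4829, -0.2607, 0.0273]
eef_rot: [-3.119, 0.372, 0.02]
force: [-14.8, -2.2, 6.7]
opening: 0.002
gripper_force: 0.0
```

>>> {"fn": "play_rows", "kwargs": {"motion": [[0.001,-0.0003,0,0,1],[0.002,-0.0005,0,0,1],[0.002,-0.0005,0,0,1]]}}

```text
t: 26.35
eef_pos: [0.4829, -0.2607, 0.0273]
eef_rot: [-3.118, 0.372, 0.023]
force: [-18.8, -1.3, 8.9]
opening: 0.001
gripper_force: 0.0
```

Blocked even earlier, so a wide part of the gripper does meet the dividers when spun. The offsets (28 mm shut, 25 mm part-open) fit a foot that slopes inward above the worktop, so a lower fingertip will reach further. Straightening, lowering to about 2 mm and pushing again.

>>> {"fn": "play_rows", "kwargs": {"motion": [[-0.02,0.005,0,0,1],[-0.05,0.013,0,0,1],[-0.06,0.016,0,0,1],[-0.06,0.016,0,-0.12,1],[-0.06,0.016,0,-0.25,1],[-0.06,0.016,0,-0.25,1],[-0.06,0.016,0,-0.25,1],[-0.06,0.016,0,-0.25,1]]}}

```text
t: 27.15
eef_pos: [0.4597, -0.261, 0.0286]
eef_rot: [3.141, 0.036, 0.0]
force: [-0.3, -0.2, -0.5]
opening: 0.001
gripper_force: 0.0
```

```bash
python3 -c "
from workcell import *
o=get_obs();print(o['eef_pos'],o['eef_rot'])"
```

```text
[ 0.45973279 -0.26095036  0.02863325] [3.14123335e+00 3.60784680e-02 3.78086876e-04]
```

>>> {"fn": "play_rows", "kwargs": {"motion": [[0,0,0.004,0,1],[0,0.001,0.0086,0,1],[0,0.001,0.0086,0,1],[0.02,0.001,0.0086,0,1],[0.036,0.001,0.0086,0,1],[0.046,0.001,0.0086,0,1],[0.051,0.001,0.0086,0,1],[0.051,0.001,0.0086,0,1]]}}

```text
t: 27.95
eef_pos: [0.4854, -0.2607, 0.0243]
eef_rot: [3.141, 0.04, 0.0]
force: [-0.8, -0.4, -1.2]
opening: -0.002
gripper_force: 0.0
```

>>> {"fn": "play_rows", "kwargs": {"motion": [[0.002,0,0,0,1],[0.004,0,0,0,1],[0.004,0,0,0,1]]}}

```text
t: 28.25
eef_pos: [0.4869, -0.2608, 0.0244]
eef_rot: [3.141, 0.039, 0.0]
force: [-0.7, 0.7, -0.8]
opening: 0.003
gripper_force: 0.0
```

>>> {"fn": "play_rows", "kwargs": {"motion": [[0.002,0,0,0,1],[0.003,0,0,0,1],[0.003,0,0,0,1]]}}

```text
t: 28.55
eef_pos: [0.4885, -0.2607, 0.0243]
eef_rot: [3.141, 0.039, 0.0]
force: [-0.1, -0.5, -0.5]
opening: 0.0
gripper_force: 0.0
```

>>> {"fn": "play_rows", "kwargs": {"motion": [[0.002,0,0,0,1],[0.003,0,0,0,1],[0.003,0,0,0,1]]}}

```text
t: 28.85
eef_pos: [0.4899, -0.2607, 0.0243]
eef_rot: [3.141, 0.039, -0.0]
force: [-0.3, -0.1, 0.7]
opening: 0.001
gripper_force: 0.3
```

>>> {"fn": "play_rows", "kwargs": {"motion": [[0.002,0,0,0,1],[0.003,0,0,0,1],[0.003,0,0,0,1]]}}

```text
t: 29.15
eef_pos: [0.4905, -0.2607, 0.0241]
eef_rot: [-3.141, -0.039, 0.003]
force: [-3.7, -0.6, 2.2]
opening: 0.001
gripper_force: 2.1
```

Now the load is carried by the fingertips (2.1 N on the pads, at a new, earlier stop), so the foot is pressed against the board. Retreating and checking.

>>> {"fn": "play_rows", "kwargs": {"motion": [[-0.02,0,0,0,1],[-0.06,0,0,0,1],[-0.12,0,0,0,1],[-0.12,0,-0.1,0,1],[-0.12,0,-0.2,0,1],[-0.12,0,-0.3,0,1],[-0.2,0.1,-0.4,0,1],[-0.24,0.2,-0.4,0,1],[-0.3,0.3,-0.4,0,1],[-0.36,0.4,-0.45,0,1]]}}

```text
t: 30.15
eef_pos: [0.3385, -0.4243, 0.2355]
eef_rot: [3.141, 0.04, 0.001]
force: [1.0, -0.7, -0.8]
opening: 0.001
gripper_force: 0.0
```

>>> {"fn": "play_rows", "kwargs": {"motion": [[-0.05,0.1,0,0,1],[-0.1,0.2,0,0,1],[-0.12,0.25,0,0,1],[-0.12,0.25,0,0,1],[-0.12,0.25,0,0,1]]}}

```text
t: 30.65
eef_pos: [0.2823, -0.5499, 0.2348]
eef_rot: [-3.141, -0.037, -0.001]
force: [0.5, 0.4, -0.6]
opening: -0.002
gripper_force: 0.0
```

```bash
python3 m.py | grep -v old
python3 - <<'E'
from h import *
# bystanders: compare first and last top view away from arm shadow
a=cv2.imread('pics/top0.png').max(2).astype(int);b=cv2.imread('pics/last.png').max(2).astype(int)
d=(abs(cv2.blur(a.astype(np.float32),(3,3))-cv2.blur(b.astype(np.float32),(3,3)))>25).astype(np.uint8)
n,l,st,c=cv2.connectedComponentsWithStats(d[:290])
print([(s.tolist()) for s in st[1:] if s[4]>12])
E
```

```text
[ 0.2823 -0.5499  0.2348] [ 0.516   0.3641 -0.6012] 30.65
  68 111 111 120 146 123  97 148 152 149 150 149]
[18 20  8  9 50] [276.5  208.82] [[ 0.5119 -0.2598  0.05  ]]
new col profile u=277 v=195..225 [147  84  79  49  50  52  58  74  53  53  56  54  55  52  48  49  82 115
 108 121 147 112 107 156 153 152 153 152 154 152]
[18 18  8  8 49] [276.5714 206.449 ] [[ 0.5178 -0.26    0.05  ]]
[[272, 202, 12, 16, 118], [269, 250, 14, 16, 143], [484, 277, 56, 13, 471]]
```

```bash
python3 -c "
from workcell import *
print(close_job())"
```

```text
the job is handed in; nothing more can be done
None
```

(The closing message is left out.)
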